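Lift the hot lid off the red dip pot

ROBOT

A 7-joint arm with a two-finger parallel gripper is mounted at the origin on the work surface. World frame = base frame: x ahead of the robot, y to its left, z up, the work surface at z = 0. Lengths are in m, angles in degrees, forces in N, time in s.
With the tool pointing down it reaches from about 0.425 to 0.875 m from the base axis. Payload 4.7 kg.
Tool frame: the origin (TCP) lies midway between the tips of the shut fingers; the grasp point (between the pads) lies 19 mm behind it; z points along the fingers, y is the line along which they close (so a half turn about z gives the same grasp; the last joint's range is limited). The gripper opens to 87 mm and grips with 3 to 60 N. Pads are 19 mm wide; open, the fingers measure 117 mm over their backs; the gripper's body (75 mm by 190 mm) begins 51 mm behind the grasp point.
Start: joints at [-71.499, 18.392, -4.016, 83.108, 1.295, 78.541, -3.26], TCP at [0.198, 0.619, 0.223] pointing down, gripper open.
Joint ranges: [-163.93, 163.93], [-17.29, 119.83], [-79.2, 71.16], [3.27, 140.29], [-89.18, 269.18], [5.43, 117.66], [-154.24, 154.24]. Speed limits (degrees/s): [147.25, 147.25, 180, 180, 180, 180, 180].

INTERFACE

Orientations are given as [roll, pitch, yaw] about the fixed x, y, z axes, in that order (R = Rz(yaw) Ry(pitch) Rx(roll)).
In Python, from cell import env, viewer, boxes_of, masks_of gives the robot as it stands. The module is installed in compiled form; this text tells all that it offers.
- The arm moves only by the tool apply_moves, never from a script. Its argument "moves" is a list of rows, each a list of 7 numbers: the shift along the tool's x, y, z scaled (see below), then the turn, a rotation vector about the tool's x, y, z scaled (see below), then the opening, from 0 (shut) to 1 (fully open). A call has 1 to 20 rows; each row is the pose to reach, as a shift and turn from the pose commanded when the call began, along the tool's axes at that moment; what a row does not reach only later rows make up. The controller multiplies each number of a shift by 0.2 m and each number of a turn by 1.5 rad. A row lasts 1/10 s, in which the tool goes at most 50 mm and 8.59 degrees, less where a joint would pass 70% of its speed; a pose out of reach is approached as far as the arm can. A call with a number of a shift or a turn outside -1 to 1 is refused whole. A call with a gripper value outside its range is refused whole. The fingers move at their own pace and stop on an object; "grip_force" is the grip in N (left out, the last holds). Time passes only in rows, so rows that repeat a pose let the fingers close. It gives the time, the measured TCP pose, the force, the opening and the grip force at its end, in the units of the state.
- env.get_obs(): the state, without advancing time (a new reading comes with each control period).
- viewer.read_camera(name): name is "side" or "top"; returns the picture (384x512x3 uint8, red, green, blue); there is no depth.
- viewer.get_calibration(name): a dict with "fov_y" (degrees; the focal length in pixels is half the picture's height over the tangent of half this angle, whatever the lens; pixels are square), "cx", "cy" (the principal point, pixels), "position" and "orientation" of the camera in the world. Camera axes: x right, y up, looking along -z (the intrinsics and any distortion apply to the point x, -y, -z); pixel columns grow to the right and rows downward; lengths in m; the calibration is good to about 2 mm. A picture is of the moment at which its call begins. get_calibration takes no time and is no camera call.
- env.sign_off(): hands the job in; it is judged then, once.
Trained networks look in the newest picture that a camera, given by its name, has taken for a name from the list of things; names that differ only in an ending like _2 or _b are one class to them, and where a whole thing is asked for, a point or a joint stands for the part that bears it (a point fixed in the world has none). Each returns a list of dicts, best first, with "conf" (0 to 1); they miss things now and then, are a little off and sometimes report something else, mostly with a low value. They report only what shows in the picture. A call takes as long as a camera call. They do not tell look-alikes from the thing itself.
- boxes_of(camera, target): "location" ([column, row] in pixels, amid what is visible of it).
- masks_of(camera, target): "pixels" (384x512 bool, what is visible of it) and "location" ([column, row] in pixels, amid what is visible of it).
The state is a dict: "time_s": time; "qpos": joint angles; "joint_velocities": joint speeds; "effort": joint torques, N m; "tool_pos": TCP position; "tool_rot": TCP orientation; "force": force on the tool from outside, world axes, zero at the start; "wrist_torque": the same for the moment, N m; "grip_width": finger opening in m; "grasp_force": force on a finger pad.
Only numpy, scipy, OpenCV 4.12 (cv2) and the standard library are available. Lean on these libraries where they do the work, as an engineer would, in place of code of your own. Each camera call takes 0.05 s, during which the arm holds its last target. There are 200 camera calls.

TASK

In the stockroom's packing corner, parts are dipped in melted coating; the red pot is hot. Take the yellow-handled lid lifter from its stand, hook it under the red loop of the red pot's lid, lift the lid clear and, keeping it level, set it down gently in the middle of the round cork rest, then hang the lifter back upright in its stand as you found it and let go. The gripper itself must not touch the hot lid, the lid must never be dropped or tipped over, and the blue pot's lid stays where it is.

Things in the scene. Friction and masses are not known exactly. Their poses are not given: they have to be found in the camera images.
- lifter: In mm. Origin: lowest point (saddle) of the hook's bar axis; z up, x to hook tip, at first away from robot. 8 mm bar in xz: shaft at x -34, z 60 to 12; saddle 0,0; tip x 30, z 14. Guard disc 90 wide, z 60-66. Yellow handle 24 (y) by 36 (x), z 66-116: grip across y at z 96. Fixed stand: 2 cheeks along x, 46 apart, 85 high; guard lies centred on them, hook in the gap: lift 70 to clear. 0.25 kg
- lid_red: Steel lid 136 mm wide, red loop, on fixed red pot 124 wide, 80 high. Origin: centre of underside, z up; 104 mm plug z 0-6 in the pot, plate z 6-10 on its rim. Loop: 8 mm bar in yz plane, legs y +-36 up to z 34, then sloping to a peak at y 0 (bar axis z 64). Opening at y 0: z 10-60; hook enters along x, either side. x points away from robot within 0.6 rad. 0.26-0.46 kg, mass centre on axis.
- lid_blue: Lid of the same make and size as the red one, but with a blue loop, on a fixed blue pot of the same size. Leave it alone. Its loop's top is 68 mm above its origin (142 mm above the table). The two pots may stand either way round.
- rest: Fixed round rest on the table: a cork disc 152 mm across on a dark steel plate 170 mm across. Origin: centre of its underside on the table, z up; the cork's top, on which the lid's plug comes to lie, is at z = 15 mm.
Mind the look-alikes: they are no part of the job. Several things look just like the rest: the one meant starts farthest to the robot's right.

How it is judged (in metres and radians):
On the way, in this order (a step that is already met when the one before it is completed fails the run):
1. the red-looped lid hangs from the lifter, level to 15 degrees and at least 30 mm above its seat (contact force between lid_red and lifter above 1 N and height (world z) of lid_red above 0.104 m and angle between lid_red's own z axis and vertical below 0.262 rad), for 0.3 s.
2. the lid lies flat on the rest and the lifter no longer touches it (horizontal distance between lid_red and rest below 0.025 m and z of lid_red in the frame of rest below 0.022 m and angle between lid_red's own z axis and vertical below 0.12 rad and contact force between lid_red and lifter below 0.05 N), for 0.2 s.
At the end, for the whole second after the job is handed in: The red-looped lid lies at rest on the cork, flat to 7 degrees and with its centre within 25 mm of the rest's centre; the lifter hangs at rest in its stand, upright to 7 degrees and within 30 mm of where it was at the start (horizontal distance between lid_red and rest below 0.025 m and z of lid_red in the frame of rest below 0.022 m and angle between each of lid_red, lifter's own z axis and vertical below 0.12 rad and linear speed of each of lid_red, lifter below 0.02 m/s and distance of lifter from where it was at the start of the episode below 0.03 m); the robot touches nothing.
It fails at once if the gripper or arm touches the hot lid (contact force between any of the fingers, the arm and lid_red above 0.5 N).
It fails at once if the lid tips by more than 25 degrees (angle between lid_red's own z axis and vertical above 0.436 rad).
It fails at once if the lid is dropped or thrown: faster than 0.5 m/s while not on the lifter (contact force between lid_red and lifter below 0.01 N and linear speed of lid_red above 0.5 m/s).
It fails at once if the blue-looped lid is moved by more than 15 mm (distance of lid_blue from where it was at the start of the episode above 0.015 m).
It also fails if it takes over 69 s, if anything falls off the work surface, if the arm or the gripper's body presses on something with over 40 N, if the wrist force passes 120 N, or if a joint passes its speed limit or range.

## Working session

There is one attempt and no reset: what is moved stays moved. The work goes in short steps, Python scripts to look and compute and a tool call to move; the robot and the scene stay as the last step left them, time stands still between calls to the robot, and variables do not carry over. Pictures are saved under pics/ and viewed, at most 10 in all, crops included, and the job is handed in when it is done.

Besides the shell and the picture viewer there is one more tool, called by a JSON object that holds its "name" and its "arguments". apply_moves: Moves the arm, as the interface text tells. Shifts and turns lie within -1 to 1; 1 stands for 0.2 m of shift or 1.5 rad of turn. Its arguments: {"type":"object","properties":{"moves":{"type":"array","items":{"type":"array","items":{"type":"number","minimum":-1,"maximum":1}}},"grip_force":{"type":"number"}},"required":["moves"]}

```bash
mkdir -p pics; python3 - <<'E'
from cell import env, viewer, boxes_of, masks_of
import cv2,numpy as np
o=env.get_obs();print(o)
for c in("top","side"):
    im=viewer.read_camera(c);cv2.imwrite(f"pics/{c}0.png",im[:,:,::-1])
    print(c,viewer.get_calibration(c))
    for t in("lifter","lid_red","lid_blue","rest"):
        print(t,[(np.round(b["location"],1),round(b["conf"],2)) for b in boxes_of(c,t)])
E
```

```text
{'time_s': 0.0, 'qpos': array([-71.50077005,  18.44079353,  -4.01581768,  83.17728128,
         1.29497503,  78.5402684 ,  -3.25990938]), 'joint_velocities': array([ 0.02023435,  0.03125425,  0.00491765,  0.00184539, -0.01385817,
       -0.03171575, -0.07373424]), 'effort': array([-1.85688377e-04, -4.91287208e+01, -4.03983174e-01, -3.12535286e+01,
       -6.39096508e-02,  4.36133821e-02,  1.92118378e-04]), 'tool_pos': array([0.19740031, 0.61870036, 0.22142106]), 'tool_rot': array([-1.79886903e+02,  5.71866470e-03,  1.62310935e+02]), 'force': array([-0.57166117,  0.14472856, -0.89083136]), 'wrist_torque': array([ 0.0092575 , -0.00057445,  0.05504745]), 'grasp_force': 0.0, 'grip_width': 0.087149144329225}
top {'fov_y': 53.53214675640208, 'cx': 246.86862567074456, 'cy': 192.79825057287016, 'position': array([0.3437295 , 0.13124394, 1.08535761]), 'orientation': array([ 10.49226147,   0.43328444, -91.58866133])}
lifter [(array([438.1, 208.1]), 0.69)]
lid_red [(array([341.3, 171.4]), 0.57)]
lid_blue [(array([260.9, 171.9]), 0.78)]
rest [(array([ 84.5, 254.2]), 0.97), (array([175.4, 218.6]), 0.65)]
side {'fov_y': 42.242787846748065, 'cx': 260.27993639181983, 'cy': 179.7889333014968, 'position': array([ 0.45900123, -1.02413184,  1.50205318]), 'orientation': array([38.01056063, -0.88870729, -1.7384546 ])}
lifter [(array([251.8, 296.1]), 0.63)]
lid_red [(array([279.6, 228.7]), 0.76)]
lid_blue [(array([279.2, 177.9]), 0.87)]
rest [(array([248.9, 144.4]), 0.96), (array([230.8, 100.4]), 0.57)]
```

View pics/top0.png

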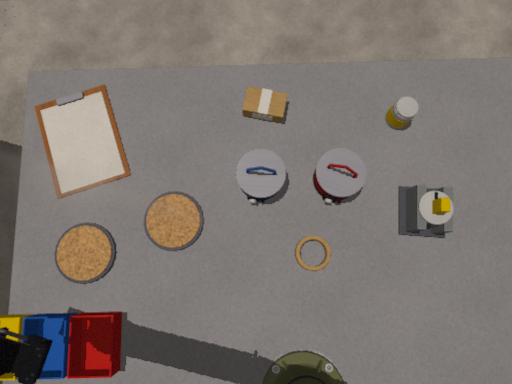

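View pics/side0.png

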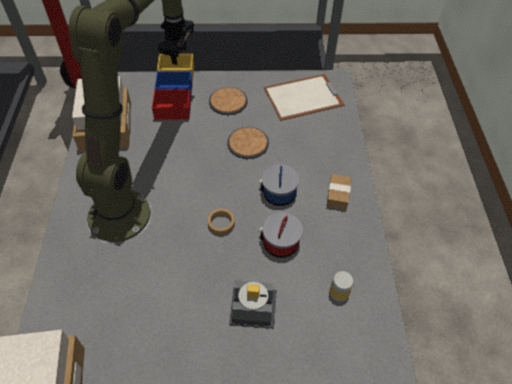

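The top view has the robot's left at the image's left. The red lid is at (341,172), the blue one at (261,172) and the lifter at (438,208). The rest meant is the cork at (175,219), since the other at (84,254) is farther left. Next I fit models to the silhouettes.

```bash
cat > h.py <<'E'
from cell import env, viewer, boxes_of, masks_of
import cv2,numpy as np
from scipy.spatial.transform import Rotation as R
from scipy.optimize import minimize
S=4
def proj(c,P):
    k=viewer.get_calibration(c);f=192/np.tan(np.radians(k["fov_y"]/2))
    q=(np.atleast_2d(P)-k["position"])@R.from_euler("xyz",k["orientation"],degrees=True).as_matrix()
    return np.c_[k["cx"]-f*q[:,0]/q[:,2],k["cy"]+f*q[:,1]/q[:,2]]
def ray(c,uv,z):
    k=viewer.get_calibration(c);f=192/np.tan(np.radians(k["fov_y"]/2))
    d=R.from_euler("xyz",k["orientation"],degrees=True).apply([(uv[0]-k["cx"])/f,-(uv[1]-k["cy"])/f,-1])
    return k["position"]+d*(z-k["position"][2])/d[2]
t=np.linspace(0,2*np.pi,48)
def disc(r,z):return np.c_[r*np.cos(t),r*np.sin(t),0*t+z]
def box(a,b,z0,z1,x0=0):return np.array([[x0+i*a/2,j*b/2,z] for i in(-1,1) for j in(-1,1) for z in(z0,z1)])
def bar(p,q,r=.004):
    u=np.random.default_rng(0).normal(size=(60,3));u/=np.linalg.norm(u,axis=1)[:,None]
    return np.r_[p+r*u,q+r*u]
L=[np.array(v)/1e3 for v in([0,-36,12],[0,-36,34],[0,0,64],[0,36,34],[0,36,12])]
LOOP=[bar(L[i],L[i+1]) for i in range(4)]
def render(c,parts,p,z):
    im=np.zeros((384*S,512*S),np.uint8);r=R.from_euler("z",p[2])
    for q in parts:
        uv=proj(c,r.apply(q)+[p[0],p[1],z])
        cv2.fillPoly(im,[cv2.convexHull(np.round(uv*S+(S-1)/2).astype(np.int32))],255)
    return cv2.resize(im,(512,384),interpolation=cv2.INTER_AREA)/255.
def fit(parts,masks,p0,z,useyaw=True):
    def cost(p):
        p=np.r_[p,0][:3]; s=0
        for c,m in masks.items():
            a=render(c,parts,p,z);s+=1-np.minimum(a,m).sum()/np.maximum(a,m).sum()
        return s
    p0=np.array(p0,float)[:3 if useyaw else 2];n=len(p0)
    sim=np.r_[[p0],p0+np.diag([.01,.01,.25][:n])]
    r=minimize(cost,p0,method="Nelder-Mead",options=dict(initial_simplex=sim,xatol=1e-4,fatol=1e-4,maxiter=150))
    return r.x,r.fun
def near(uv,n=35):
    m=np.zeros((384,512),bool);u,v=map(int,uv);m[max(0,v-n):v+n,max(0,u-n):u+n]=1;return m
E
python3 - <<'E'
from h import *
loc=dict(top=dict(lifter=(438,208),lid_red=(341,171),lid_blue=(261,172),rest=(175,219)),side=dict(lifter=(252,296),lid_red=(280,229),lid_blue=(279,178),rest=(248,144)))
I={c:cv2.cvtColor(viewer.read_camera(c),cv2.COLOR_RGB2HSV).astype(int) for c in loc}
def col(c,t,lo,hi,smin,vmin,n=35):
    h=I[c];H=h[...,0];k=((H>=lo)&(H<=hi)) if lo<hi else ((H>=lo)|(H<=hi))
    return (k&(h[...,1]>smin)&(h[...,2]>vmin)&near(loc[c][t],n)).astype(float)
def nm(c,t):
    for d in masks_of(c,t):
        if np.hypot(*(np.array(d["location"])-loc[c][t]))<15:return d["pixels"].astype(float)
M={t:{c:nm(c,t) for c in loc} for t in loc["top"]}
for t in M:
    print(t,{c:None if m is None else int(m.sum()) for c,m in M[t].items()})
z0=dict(lid_red=.074,lid_blue=.074,rest=0,lifter=.025)
for t,parts in dict(lid_red=[disc(.068,.006),disc(.068,.010)]+LOOP,lid_blue=[disc(.068,.006),disc(.068,.01)]+LOOP,rest=[disc(.085,.0),disc(.076,.015)],lifter=[np.r_[disc(.045,.06),disc(.045,.066)],box(.036,.024,.066,.116)]).items():
    p0=np.r_[ray("top",loc["top"][t],z0[t]+.03)[:2],0]
    for cs in(["top","side"],["top"],["side"]):
        m={c:M[t][c] for c in cs if M[t][c] is not None}
        if m: print(t,cs,*[np.round(x,4) for x in fit(parts,m,p0,z0[t],t!="rest")])
# colour fits for yaw
for t,parts,a in(("lid_red",LOOP,(170,6,120,100,26)),("lifter",[box(.036,.024,.066,.116)],(20,35,150,90,30)),("lid_blue",LOOP,(105,125,100,40,26))):
    p0=np.r_[ray("top",loc["top"][t],z0[t]+.03)[:2],0]
    m={c:col(c,t,*a) for c in loc};print(t,{c:int(x.sum()) for c,x in m.items()})
    for y in(-.4,.4):
        p0[2]=y;print(" col",*[np.round(x,4) for x in fit(parts,m,p0,z0[t])])
T=cv2.imread("pics/top0.png");Sd=cv2.imread("pics/side0.png")
c=[T[135:215,300:380],T[165:245,395:475],Sd[190:270,240:320],Sd[256:336,212:292]]
c=[cv2.resize(x,(300,300),interpolation=cv2.INTER_CUBIC) for x in c]
cv2.imwrite("pics/m.png",np.vstack([np.hstack(c[:2]),np.hstack(c[2:])]))
E
```

```text
lifter {'top': 951, 'side': 647}
lid_red {'top': 2010, 'side': 1112}
lid_blue {'top': 1924, 'side': 874}
rest {'top': 2733, 'side': 1051}
lid_red ['top', 'side'] [ 0.5828 -0.1225 -0.1303] 0.1087
lid_red ['top'] [ 0.5806 -0.1199  0.0837] 0.0307
lid_red ['side'] [ 0.5841 -0.1247 -0.0988] 0.0284Traceback (most recent call last):
  File "<stdin>", line 18, in <module>
  File "h.py", line 36, in fit
    r=minimize(cost,p0,method="Nelder-Mead",options=dict(initial_simplex=sim,xatol=1e-4,fatol=1e-4,maxiter=150))
    res = _minimize_neldermead(fun, x0, args, callback, bounds=bounds,
                               **options)
    fxcc = func(xcc)
    fx = function(np.copy(x), *(wrapper_args + args))
  File "h.py", line 32, in cost
    a=render(c,parts,p,z);s+=1-np.minimum(a,m).sum()/np.maximum(a,m).sum()
  File "h.py", line 25, in render
    uv=proj(c,r.apply(q)+[p[0],p[1],z])
  File "h.py", line 7, in proj
    k=viewer.get_calibration(c);f=192/np.tan(np.radians(k["fov_y"]/2))
ValueError: time passes only in moves, steps and waits
```

```bash
python3 - <<'E'
s=open('h.py').read()
s=s.replace("S=4\n","S=4\nK={c:viewer.get_calibration(c) for c in('top','side')}\n").replace("k=viewer.get_calibration(c)","k=K[c]")
open('h.py','w').write(s)
E
cat > m.py <<'E'
from h import *
import pickle
loc=dict(top=dict(lifter=(438,208),lid_red=(341,171),lid_blue=(261,172),rest=(175,219)),side=dict(lifter=(252,296),lid_red=(280,229),lid_blue=(279,178),rest=(248,144)))
I={c:cv2.cvtColor(viewer.read_camera(c),cv2.COLOR_RGB2HSV).astype(int) for c in loc}
def col(c,t,lo,hi,smin,vmin,n=35):
    h=I[c];H=h[...,0];k=((H>=lo)&(H<=hi)) if lo<hi else ((H>=lo)|(H<=hi))
    return (k&(h[...,1]>smin)&(h[...,2]>vmin)&near(loc[c][t],n)).astype(float)
def nm(c,t):
    for d in masks_of(c,t):
        if np.hypot(*(np.array(d["location"])-loc[c][t]))<15:return d["pixels"].astype(float)
M={t:{c:nm(c,t) for c in loc} for t in loc["top"]}
z0=dict(lid_red=.074,lid_blue=.074,rest=0,lifter=.025)
T=cv2.imread("pics/top0.png");Sd=cv2.imread("pics/side0.png")
c=[T[135:215,300:380],T[165:245,395:475],Sd[190:270,240:320],Sd[256:336,212:292]]
c=[cv2.resize(x,(300,300),interpolation=cv2.INTER_CUBIC) for x in c]
cv2.imwrite("pics/m.png",np.vstack([np.hstack(c[:2]),np.hstack(c[2:])]))
for t,parts in dict(lid_blue=[disc(.068,.006),disc(.068,.01)]+LOOP,rest=[disc(.085,.0),disc(.076,.015)],lifter=[np.r_[disc(.045,.06),disc(.045,.066)],box(.036,.024,.066,.116)]).items():
    p0=np.r_[ray("top",loc["top"][t],z0[t]+.03)[:2],0]
    for cs in(["top","side"],["top"],["side"]):
        m={c:M[t][c] for c in cs if M[t][c] is not None}
        if m: print(t,cs,*[np.round(x,4) for x in fit(parts,m,p0,z0[t],t!="rest")])
for t,parts,a in(("lid_red",LOOP,(170,6,120,100,26)),("lifter",[box(.036,.024,.066,.116)],(20,35,150,90,30))):
    p0=np.r_[ray("top",loc["top"][t],z0[t]+.03)[:2],0]
    m={c:col(c,t,*a) for c in loc};print(t,{c:int(x.sum()) for c,x in m.items()})
    for cs in(["top","side"],["top"],["side"]):
      for y in(-.4,.4):
        p0[2]=y;print(" col",cs,*[np.round(x,4) for x in fit(parts,{c:m[c] for c in cs},p0,z0[t])])
E
python3 m.py
```

```text
lid_blue ['top', 'side'] [0.5862 0.0954 0.0612] 0.1078
lid_blue ['top'] [ 0.5851  0.0966 -0.0732] 0.0265
lid_blue ['side'] [ 0.5878  0.0922 -0.1329] 0.0509
rest ['top', 'side'] [0.4726 0.346 ] 0.0814
rest ['top'] [0.4719 0.3479] 0.0273
rest ['side'] [0.4731 0.3434] 0.0381
lifter ['top', 'side'] [ 0.4781 -0.3643 -0.0903] 0.1614
lifter ['top'] [ 0.4757 -0.3614 -0.1679] 0.0395
lifter ['side'] [ 0.4792 -0.3657 -0.1895] 0.0387
lid_red {'top': 73, 'side': 24}
 col ['top', 'side'] [ 0.5823 -0.1193 -0.3236] 1.1195
 col ['top', 'side'] [ 0.582  -0.12   -0.3264] 1.1224
 col ['top'] [ 0.5806 -0.1207 -0.3795] 0.3773
 col ['top'] [ 0.5806 -0.1215 -0.3744] 0.3906
 col ['side'] [ 0.5844 -0.1221 -0.3973] 0.6449
 col ['side'] [ 0.5847 -0.1182 -0.369 ] 0.6482
lifter {'top': 245, 'side': 108}
 col ['top', 'side'] [ 0.4751 -0.3615 -0.187 ] 0.6376
 col ['top', 'side'] [ 0.4767 -0.3637  0.0209] 0.589
 col ['top'] [ 0.4762 -0.3629  0.1044] 0.1751
 col ['top'] [ 0.4759 -0.3627  0.117 ] 0.1689
 col ['side'] [ 0.4784 -0.3649 -0.4852] 0.4465
 col ['side'] [ 0.4812 -0.3643  0.0468] 0.4117
```

View pics/m.png

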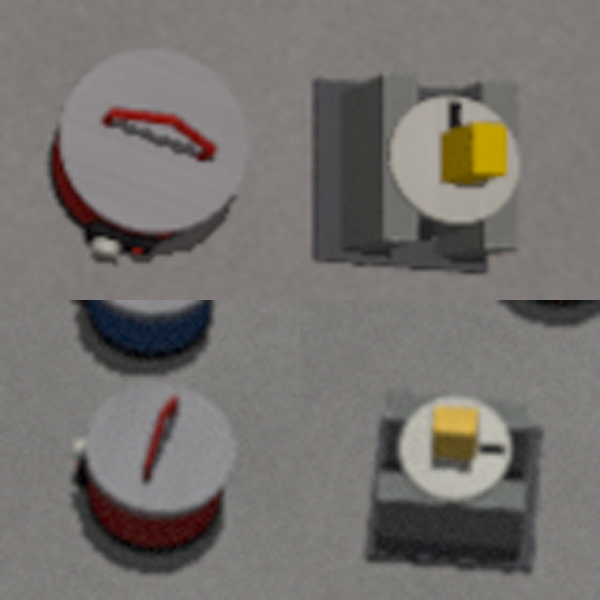

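The crop shows the red loop turned about -20° (legs at (108,122) and (210,155)). The lifter stands square, with its mark pointing away from the robot. The two cameras agree to about 4 mm, so I average them and set out.

```bash
cat > plan.py <<'E'
import sys,json
from cell import env
import numpy as np
from scipy.spatial.transform import Rotation as R
o=env.get_obs();p=o["tool_pos"];r=R.from_euler("xyz",o["tool_rot"],degrees=True)
print("t",round(o["time_s"],2),p.round(4),o["tool_rot"].round(2),"q",o["qpos"].round(0)[[0,3,6]],"F",o["force"].round(1),"gw",round(o["grip_width"],4))
for w in json.loads(sys.argv[1]):
    q=R.from_euler("z",w[3],degrees=True)*R.from_euler("x",180,degrees=True)
    s=r.inv().apply(np.array(w[:3])-p)/.2;v=(r.inv()*q).as_rotvec()/1.5
    print(w,"->",s.round(3).tolist(),v.round(3).tolist(),"rows>=",int(np.ceil(max(np.linalg.norm(s)*4,np.degrees(np.linalg.norm(v)*1.5)/8.59))))
    p=np.array(w[:3]);r=q
E
python3 plan.py "[[0.37,0.5,0.28,180],[0.53,0.32,0.28,180],[0.56,0.13,0.28,180],[0.56,-0.06,0.28,180],[0.5,-0.24,0.25,180],[0.4775,-0.3637,0.2,180]]"
```

```text
t 1.5 [0.1976 0.6193 0.2226] [179.99  -0.   162.31] q [-71.  83.  -3.] F [ 0.9 -0.3 -0.2] gw 0.0871
[0.37, 0.5, 0.28, 180] -> [-1.003, -0.306, -0.287] [0.0, 0.0, -0.206] rows>= 5
[0.53, 0.32, 0.28, 180] -> [-0.8, -0.9, -0.0] [0.0, 0.0, 0.0] rows>= 5
[0.56, 0.13, 0.28, 180] -> [-0.15, -0.95, -0.0] [0.0, 0.0, 0.0] rows>= 4
[0.56, -0.06, 0.28, 180] -> [-0.0, -0.95, -0.0] [0.0, 0.0, 0.0] rows>= 4
[0.5, -0.24, 0.25, 180] -> [0.3, -0.9, 0.15] [0.0, 0.0, 0.0] rows>= 4
[0.4775, -0.3637, 0.2, 180] -> [0.113, -0.619, 0.25] [0.0, 0.0, 0.0] rows>= 3
```

{"name": "apply_moves", "arguments": {"moves": [[-1, -0.306, -0.287, 0, 0, -0.206, 1], [-1, -0.306, -0.287, 0, 0, -0.206, 1], [-1, -0.306, -0.287, 0, 0, -0.206, 1], [-1, -0.306, -0.287, 0, 0, -0.206, 1], [-1, -0.306, -0.287, 0, 0, -0.206, 1], [-1, -0.306, -0.287, 0, 0, -0.206, 1]]}}

```text
time_s: 2.1
tool_pos: [0.3742, 0.4974, 0.2814]
tool_rot: [180.0, 0.2, 179.6]
force: [0.6, 0.0, 0.3]
grip_width: 0.0868
grasp_force: 0.0
```

{"name": "apply_moves", "arguments": {"moves": [[-0.8, -0.9, 0, 0, 0, 0, 1], [-0.8, -0.9, 0, 0, 0, 0, 1], [-0.8, -0.9, 0, 0, 0, 0, 1], [-0.8, -0.9, 0, 0, 0, 0, 1], [-0.8, -0.9, 0, 0, 0, 0, 1], [-0.8, -0.9, 0, 0, 0, 0, 1]]}}

```text
time_s: 2.7
tool_pos: [0.5334, 0.3143, 0.2794]
tool_rot: [-179.8, 0.1, 179.5]
force: [0.3, -0.1, 0.4]
grip_width: 0.0872
grasp_force: 0.0
```

{"name": "apply_moves", "arguments": {"moves": [[-0.15, -0.95, 0, 0, 0, 0, 1], [-0.15, -0.95, 0, 0, 0, 0, 1], [-0.15, -0.95, 0, 0, 0, 0, 1], [-0.15, -0.95, 0, 0, 0, 0, 1], [-0.15, -0.95, 0, 0, 0, 0, 1]]}}

```text
time_s: 3.2
tool_pos: [0.5603, 0.1239, 0.2801]
tool_rot: [-179.8, 0.0, 179.5]
force: [0.1, -0.2, -0.1]
grip_width: 0.087
grasp_force: 0.0
```

{"name": "apply_moves", "arguments": {"moves": [[0, -0.95, 0, 0, 0, 0, 1], [0, -0.95, 0, 0, 0, 0, 1], [0, -0.95, 0, 0, 0, 0, 1], [0, -0.95, 0, 0, 0, 0, 1], [0, -0.95, 0, 0, 0, 0, 1]]}}

```text
time_s: 3.7
tool_pos: [0.559, -0.0651, 0.28]
tool_rot: [-179.9, 0.0, 179.6]
force: [0.5, 0.0, -0.2]
grip_width: 0.0872
grasp_force: 0.0
```

{"name": "apply_moves", "arguments": {"moves": [[0.3, -0.9, 0.15, 0, 0, 0, 1], [0.3, -0.9, 0.15, 0, 0, 0, 1], [0.3, -0.9, 0.15, 0, 0, 0, 1], [0.3, -0.9, 0.15, 0, 0, 0, 1], [0.3, -0.9, 0.15, 0, 0, 0, 1], [0.3, -0.9, 0.15, 0, 0, 0, 1]]}}

```text
time_s: 4.3
tool_pos: [0.5003, -0.238, 0.2495]
tool_rot: [179.9, -0.0, -180.0]
force: [1.3, 0.7, -0.1]
grip_width: 0.0871
grasp_force: 0.0
```

```bash
python3 plan.py "[[0.4775,-0.3637,0.2,180],[0.4775,-0.3637,0.102,180]]"
```

```text
t 4.3 [ 0.5003 -0.238   0.2495] [ 1.7991e+02 -1.0000e-02 -1.7996e+02] q [ -7.  96. 116.] F [ 1.3  0.7 -0.1] gw 0.0871
[0.4775, -0.3637, 0.2, 180] -> [0.114, -0.629, 0.247] [0.001, -0.0, 0.001] rows>= 3
[0.4775, -0.3637, 0.102, 180] -> [0.0, -0.0, 0.49] [0.0, 0.0, 0.0] rows>= 2
```

{"name": "apply_moves", "arguments": {"moves": [[0.114, -0.629, 0.247, 0, 0, 0, 1], [0.114, -0.629, 0.247, 0, 0, 0, 1], [0.114, -0.629, 0.247, 0, 0, 0, 1], [0.114, -0.629, 0.45, 0, 0, 0, 1], [0.114, -0.629, 0.6, 0, 0, 0, 1], [0.114, -0.629, 0.7, 0, 0, 0, 1], [0.114, -0.629, 0.735, 0, 0, 0, 1], [0.114, -0.629, 0.735, 0, 0, 0, 1]]}}

```text
time_s: 5.1
tool_pos: [0.4783, -0.3629, 0.1019]
tool_rot: [179.9, -0.1, -179.8]
force: [-0.5, 0.9, 0.2]
grip_width: 0.087
grasp_force: 0.0
```

```bash
python3 plan.py "[[0.4775,-0.3637,0.102,180]]"; python3 - <<'E'
from h import *
c=[]
for n,(u,v) in dict(top=(435,205),side=(255,290)).items():
    im=viewer.read_camera(n);c.append(cv2.resize(im[v-45:v+45,u-45:u+45],(400,400),interpolation=cv2.INTER_CUBIC))
cv2.imwrite("pics/g.png",np.hstack(c)[:,:,::-1])
E
```

```text
t 5.1 [ 0.4783 -0.3629  0.1019] [ 1.7990e+02 -7.0000e-02 -1.7978e+02] q [  5. 100. 135.] F [-0.5  0.9  0.2] gw 0.087
[0.4775, -0.3637, 0.102, 180] -> [0.004, -0.004, -0.0] [0.001, -0.001, 0.003] rows>= 1
```

View pics/g.png

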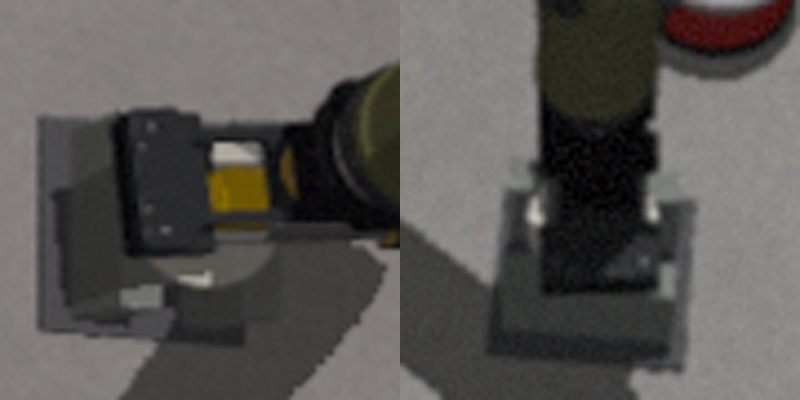

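The handle (235,190) stands between the fingers, so I close.

{"name": "apply_moves", "arguments": {"moves": [[0, 0, 0, 0, 0, 0, 0], [0, 0, 0, 0, 0, 0, 0], [0, 0, 0, 0, 0, 0, 0], [0, 0, 0, 0, 0, 0, 0], [0, 0, 0, 0, 0, 0, 0], [0, 0, 0, 0, 0, 0, 0], [0, 0, 0, 0, 0, 0, 0], [0, 0, 0, 0, 0, 0, 0]], "grip_force": 45}}

```text
time_s: 6.0
tool_pos: [0.4769, -0.3656, 0.1029]
tool_rot: [180.0, -0.0, -180.0]
force: [-0.9, 0.4, 0.5]
grip_width: 0.0311
grasp_force: 0.0
```

{"name": "apply_moves", "arguments": {"moves": [[0, 0, -0.05, 0, 0, 0, 0], [0, 0, -0.15, 0, 0, 0, 0], [0, 0, -0.3, 0, 0, 0, 0], [0, 0, -0.5, 0, 0, 0, 0], [0, 0, -0.65, 0, 0, 0, 0], [0, 0, -0.75, 0, 0, 0, 0], [0, 0, -0.75, 0, 0, 0, 0], [0, 0, -0.75, 0, 0, 0, 0]]}}

```text
time_s: 6.8
tool_pos: [0.4766, -0.3654, 0.2524]
tool_rot: [180.0, -0.0, -180.0]
force: [0.8, -1.2, -3.7]
grip_width: 0.024
grasp_force: 44.9
```

```bash
python3 plan.py "[[0.4,-0.22,0.252,180]]"; python3 - <<'E'
from h import *
for n in("top","side"):
    im=viewer.read_camera(n);cv2.imwrite(f"pics/l_{n}.png",im[:,:,::-1])
    print([(np.round(b["location"],1),round(b["conf"],2)) for b in boxes_of(n,"lifter")])
a=cv2.imread("pics/l_top.png")[150:260,370:480];b=cv2.imread("pics/l_side.png")[220:330,200:310]
cv2.imwrite("pics/l.png",cv2.resize(np.hstack([a,b]),(800,400),interpolation=cv2.INTER_CUBIC))
E
```

```text
t 6.8 [ 0.4766 -0.3654  0.2524] [ 1.7997e+02 -2.0000e-02 -1.7999e+02] q [  3.  89. 132.] F [ 0.8 -1.2 -3.7] gw 0.024
[0.4, -0.22, 0.252, 180] -> [0.383, 0.727, 0.003] [0.0, -0.0, 0.0] rows>= 4
[(array([467.2, 211. ]), 0.5)]
[]
```

View pics/l.png

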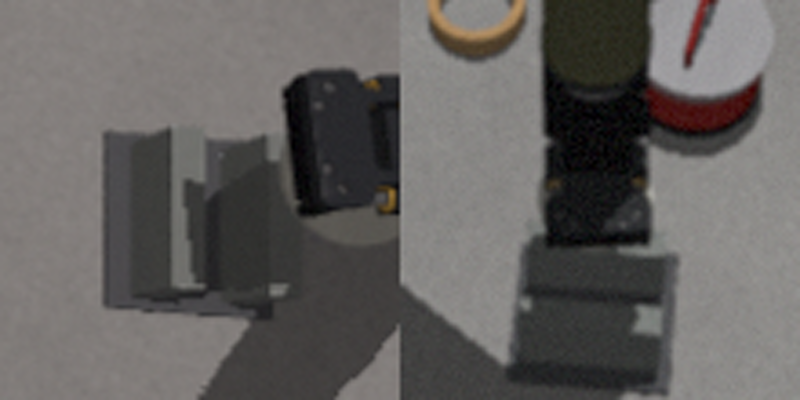

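```bash
python3 plan.py "[[0.475,-0.22,0.252,170],[0.512,-0.096,0.252,159.4]]"
```

```text
t 7.0 [ 0.4762 -0.365   0.2512] [ 1.7992e+02 -1.5000e-01 -1.7999e+02] q [  3.  89. 132.] F [-0.  -0.1 -2.3] gw 0.0233
[0.475, -0.22, 0.252, 170] -> [0.006, 0.725, -0.003] [0.001, -0.002, 0.116] rows>= 3
[0.512, -0.096, 0.252, 159.4] -> [-0.075, 0.643, 0.0] [0.0, -0.0, 0.123] rows>= 3
```

{"name": "apply_moves", "arguments": {"moves": [[0, 0.18, 0, 0, 0, 0.03, 0], [0, 0.36, 0, 0, 0, 0.06, 0], [0, 0.54, 0, 0, 0, 0.09, 0], [0, 0.725, 0, 0, 0, 0.116, 0], [0, 0.725, 0, 0, 0, 0.116, 0]]}}

```text
time_s: 7.5
tool_pos: [0.4776, -0.2137, 0.2518]
tool_rot: [179.8, -0.1, 170.5]
force: [0.5, 0.3, -2.5]
grip_width: 0.0237
grasp_force: 44.9
```

{"name": "apply_moves", "arguments": {"moves": [[-0.02, 0.16, 0, 0, 0, 0.03, 0], [-0.04, 0.32, 0, 0, 0, 0.06, 0], [-0.06, 0.48, 0, 0, 0, 0.09, 0], [-0.075, 0.643, 0, 0, 0, 0.123, 0], [-0.075, 0.643, 0, 0, 0, 0.123, 0], [-0.075, 0.643, 0, 0, 0, 0.123, 0]]}}

```text
time_s: 8.1
tool_pos: [0.5137, -0.0961, 0.252]
tool_rot: [-179.9, -0.1, 159.6]
force: [0.4, -0.9, -2.0]
grip_width: 0.0236
grasp_force: 44.9
```

```bash
python3 plan.py "[[0.512,-0.096,0.252,159.4]]"; python3 - <<'E'
from h import *
o=env.get_obs();p=o["tool_pos"];y=np.radians(o["tool_rot"][2]-180)
c=[]
for n in("top","side"):
    im=viewer.read_camera(n)[:,:,::-1].copy();cv2.imwrite(f"pics/h_{n}.png",im)
    for dz,colr in((.077,(0,255,0)),(.087,(255,0,255))):
        for zz in(.066,):
            uv=proj(n,R.from_euler("z",y).apply(disc(.045,zz))+[p[0],p[1],p[2]-dz])
            for q in uv: im[int(round(q[1])),int(round(q[0]))]=colr
    u,v=np.round(proj(n,p)[0]).astype(int)
    c.append(cv2.resize(im[v-45:v+45,u-45:u+45],(400,400),interpolation=cv2.INTER_NEAREST))
    for d in masks_of(n,"lifter"):print(n,d["conf"],d["location"],d["pixels"].sum())
cv2.imwrite("pics/h.png",np.hstack(c))
E
```

```text
t 8.1 [ 0.5137 -0.0961  0.252 ] [-1.7993e+02 -8.0000e-02  1.5960e+02] q [-17.  99.  78.] F [ 0.4 -0.9 -2. ] gw 0.0236
[0.512, -0.096, 0.252, 159.4] -> [0.008, -0.002, 0.0] [-0.001, -0.001, 0.002] rows>= 1
top 0.96 [345.3, 195.4] 474
side 0.56 [269.3, 203.5] 258
```

View pics/h.png

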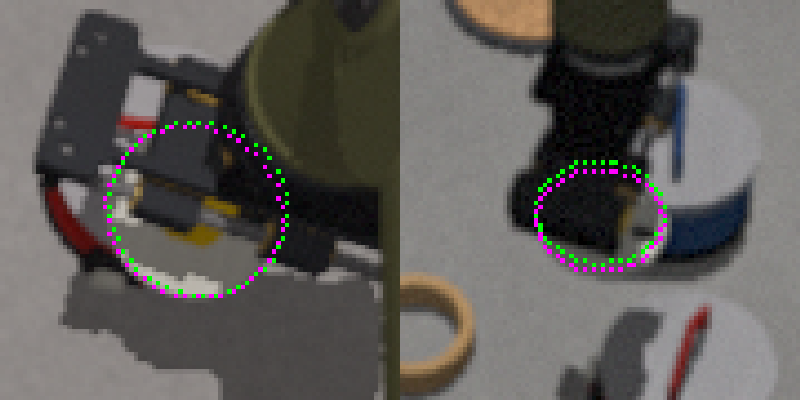

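```bash
python3 plan.py "[[0.512,-0.096,0.187,159.4],[0.5825,-0.1223,0.187,159.4]]"
```

```text
t 8.3 [ 0.5135 -0.098   0.2528] [-1.7998e+02 -1.0000e-02  1.5935e+02] q [-17.  99.  78.] F [-0.6  0.1 -2.5] gw 0.0235
[0.512, -0.096, 0.187, 159.4] -> [0.01, 0.007, 0.329] [-0.0, -0.0, -0.001] rows>= 2
[0.5825, -0.1223, 0.187, 159.4] -> [-0.376, 0.001, 0.0] [0.0, 0.0, 0.0] rows>= 2
```

{"name": "apply_moves", "arguments": {"moves": [[0.008, 0, 0.1, 0, 0, 0, 0], [0.008, 0, 0.22, 0, 0, 0, 0], [0.008, 0, 0.3, 0, 0, 0, 0], [0.008, 0, 0.325, 0, 0, 0, 0], [0.008, 0, 0.325, 0, 0, 0, 0], [0.008, 0, 0.325, 0, 0, 0, 0]]}}

```text
time_s: 8.9
tool_pos: [0.5129, -0.0965, 0.1889]
tool_rot: [180.0, 0.1, 159.4]
force: [-0.3, 0.1, -3.2]
grip_width: 0.0235
grasp_force: 44.9
```

```bash
python3 plan.py "[[0.5825,-0.1223,0.187,159.4]]"
```

```text
t 8.9 [ 0.5129 -0.0965  0.1889] [1.7997e+02 9.0000e-02 1.5943e+02] q [-17. 105.  79.] F [-0.3  0.1 -3.2] gw 0.0235
[0.5825, -0.1223, 0.187, 159.4] -> [-0.371, 0.001, 0.01] [0.0, 0.001, 0.0] rows>= 2
```

Advance slowly under the loop and check the force.

{"name": "apply_moves", "arguments": {"moves": [[-0.05, 0, 0, 0, 0, 0, 0], [-0.12, 0, 0.005, 0, 0, 0, 0], [-0.2, 0, 0.005, 0, 0, 0, 0], [-0.28, 0, 0.005, 0, 0, 0, 0], [-0.34, 0, 0.005, 0, 0, 0, 0], [-0.371, 0, 0.005, 0, 0, 0, 0], [-0.371, 0, 0.005, 0, 0, 0, 0], [-0.371, 0, 0.005, 0, 0, 0, 0]]}}

```text
time_s: 9.7
tool_pos: [0.5815, -0.1219, 0.1869]
tool_rot: [-180.0, -0.0, 159.5]
force: [0.1, 0.4, -2.6]
grip_width: 0.024
grasp_force: 44.9
```

{"name": "apply_moves", "arguments": {"moves": [[0, 0, -0.04, 0, 0, 0, 0], [0, 0, -0.08, 0, 0, 0, 0], [0, 0, -0.09, 0, 0, 0, 0], [0, 0, -0.1, 0, 0, 0, 0], [0, 0, -0.1, 0, 0, 0, 0]]}}

```text
time_s: 10.2
tool_pos: [0.582, -0.1219, 0.2075]
tool_rot: [180.0, 0.0, 159.5]
force: [-0.2, -0.6, -2.0]
grip_width: 0.0237
grasp_force: 44.9
```

{"name": "apply_moves", "arguments": {"moves": [[0, 0, -0.01, 0, 0, 0, 0], [0, 0, -0.02, 0, 0, 0, 0], [0, 0, -0.03, 0, 0, 0, 0], [0, 0, -0.04, 0, 0, 0, 0], [0, 0, -0.05, 0, 0, 0, 0], [0, 0, -0.05, 0, 0, 0, 0], [0, 0, -0.05, 0, 0, 0, 0]]}}

```text
time_s: 10.9
tool_pos: [0.5819, -0.122, 0.2169]
tool_rot: [180.0, -0.0, 159.5]
force: [0.6, 0.2, -6.5]
grip_width: 0.0236
grasp_force: 44.9
```

```bash
python3 plan.py "[]"; python3 - <<'E'
from h import *
c=[]
for n,(u,v) in dict(top=(345,180),side=(280,225)).items():
    im=viewer.read_camera(n);c.append(cv2.resize(im[v-45:v+45,u-45:u+45],(400,400),interpolation=cv2.INTER_CUBIC))
cv2.imwrite("pics/k.png",np.hstack(c)[:,:,::-1])
E
```

```text
t 10.9 [ 0.5819 -0.122   0.2169] [ 1.8000e+02 -1.0000e-02  1.5947e+02] q [-14.  93.  83.] F [ 0.6  0.2 -6.5] gw 0.0236
```

View pics/k.png

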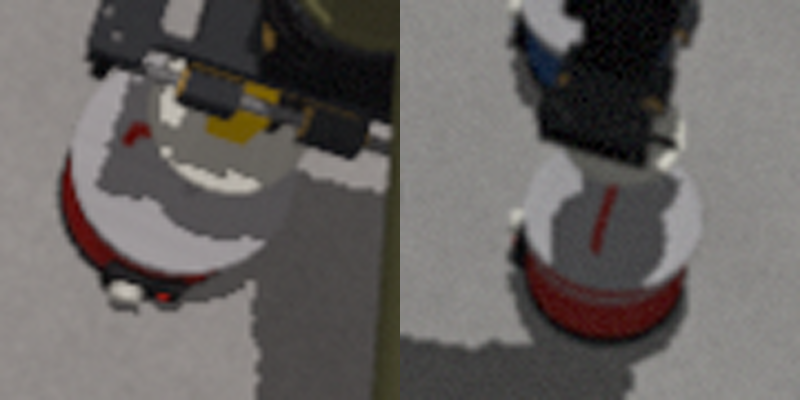

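The force has risen by 4 N and the lid sits level on the hook. I lift it slowly.

{"name": "apply_moves", "arguments": {"moves": [[0, 0, -0.02, 0, 0, 0, 0], [0, 0, -0.05, 0, 0, 0, 0], [0, 0, -0.1, 0, 0, 0, 0], [0, 0, -0.16, 0, 0, 0, 0], [0, 0, -0.22, 0, 0, 0, 0], [0, 0, -0.28, 0, 0, 0, 0], [0, 0, -0.34, 0, 0, 0, 0], [0, 0, -0.39, 0, 0, 0, 0], [0, 0, -0.42, 0, 0, 0, 0], [0, 0, -0.42, 0, 0, 0, 0], [0, 0, -0.42, 0, 0, 0, 0], [0, 0, -0.42, 0, 0, 0, 0]]}}

```text
time_s: 12.2
tool_pos: [0.5815, -0.1219, 0.3001]
tool_rot: [-180.0, -0.1, 159.5]
force: [-0.2, -0.1, -6.2]
grip_width: 0.0238
grasp_force: 44.9
```

```bash
python3 plan.py "[]"; python3 - <<'E'
from h import *
c=[]
for n,(u,v) in dict(top=(345,180),side=(280,215)).items():
    im=viewer.read_camera(n);c.append(cv2.resize(im[v-45:v+45,u-45:u+45],(400,400),interpolation=cv2.INTER_CUBIC))
cv2.imwrite("pics/k2.png",np.hstack(c)[:,:,::-1])
E
```

```text
t 12.2 [ 0.5815 -0.1219  0.3001] [-1.7998e+02 -8.0000e-02  1.5947e+02] q [-14.  85.  83.] F [-0.2 -0.1 -6.2] gw 0.0238
```

View pics/k2.png

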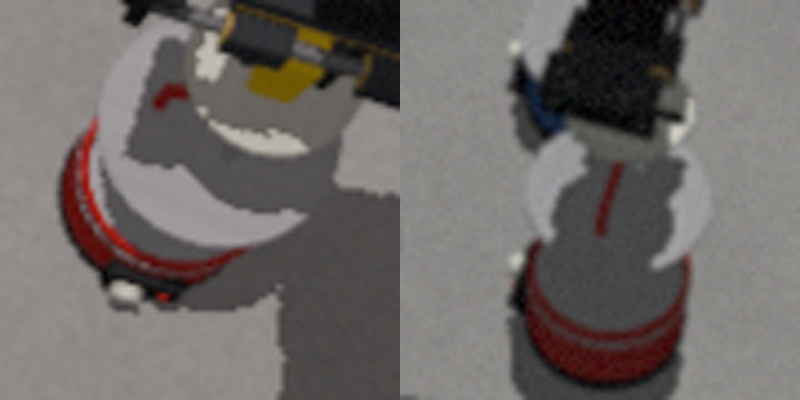

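The lid hangs level, well clear of the pot (plate centre near (210,130) in the left crop). I carry it over higher.

```bash
python3 plan.py "[[0.545,0.034,0.335,159.4],[0.509,0.19,0.335,159.4],[0.4725,0.3457,0.335,159.4]]"
```

```text
t 12.3 [ 0.5816 -0.1219  0.3003] [-1.7998e+02 -6.0000e-02  1.5947e+02] q [-14.  85.  83.] F [ 0.1 -0.1 -5.5] gw 0.0238
[0.545, 0.034, 0.335, 159.4] -> [0.445, 0.666, -0.173] [-0.0, -0.001, 0.001] rows>= 4
[0.509, 0.19, 0.335, 159.4] -> [0.443, 0.667, 0.0] [0.0, 0.0, 0.0] rows>= 4
[0.4725, 0.3457, 0.335, 159.4] -> [0.445, 0.665, 0.0] [0.0, 0.0, 0.0] rows>= 4
```

{"name": "apply_moves", "arguments": {"moves": [[0, 0, -0.05, 0, 0, 0, 0], [0, 0, -0.1, 0, 0, 0, 0], [0.01, 0.015, -0.15, 0, 0, 0, 0], [0.03, 0.045, -0.173, 0, 0, 0, 0], [0.06, 0.09, -0.173, 0, 0, 0, 0], [0.1, 0.15, -0.173, 0, 0, 0, 0], [0.145, 0.217, -0.173, 0, 0, 0, 0], [0.195, 0.292, -0.173, 0, 0, 0, 0], [0.245, 0.367, -0.173, 0, 0, 0, 0], [0.295, 0.441, -0.173, 0, 0, 0, 0], [0.345, 0.516, -0.173, 0, 0, 0, 0], [0.395, 0.591, -0.173, 0, 0, 0, 0], [0.445, 0.666, -0.173, 0, 0, 0, 0]]}}

```text
time_s: 13.6
tool_pos: [0.5441, 0.0363, 0.335]
tool_rot: [180.0, -0.1, 159.6]
force: [0.8, 0.2, -6.1]
grip_width: 0.0239
grasp_force: 44.9
```

{"name": "apply_moves", "arguments": {"moves": [[0.05, 0.075, 0, 0, 0, 0, 0], [0.1, 0.15, 0, 0, 0, 0, 0], [0.15, 0.225, 0, 0, 0, 0, 0], [0.2, 0.3, 0, 0, 0, 0, 0], [0.25, 0.375, 0, 0, 0, 0, 0], [0.3, 0.45, 0, 0, 0, 0, 0], [0.35, 0.525, 0, 0, 0, 0, 0], [0.4, 0.6, 0, 0, 0, 0, 0], [0.445, 0.667, 0, 0, 0, 0, 0]]}}

```text
time_s: 14.5
tool_pos: [0.5072, 0.1923, 0.3351]
tool_rot: [-180.0, -0.1, 159.6]
force: [0.3, 0.1, -6.5]
grip_width: 0.0235
grasp_force: 44.9
```

{"name": "apply_moves", "arguments": {"moves": [[0.05, 0.075, 0, 0, 0, 0, 0], [0.1, 0.15, 0, 0, 0, 0, 0], [0.15, 0.225, 0, 0, 0, 0, 0], [0.2, 0.3, 0, 0, 0, 0, 0], [0.25, 0.375, 0, 0, 0, 0, 0], [0.295, 0.44, 0, 0, 0, 0, 0], [0.335, 0.5, 0, 0, 0, 0, 0], [0.37, 0.553, 0, 0, 0, 0, 0], [0.4, 0.598, 0, 0, 0, 0, 0], [0.42, 0.629, 0, 0, 0, 0, 0], [0.435, 0.65, 0, 0, 0, 0, 0], [0.445, 0.665, 0, 0, 0, 0, 0], [0.445, 0.665, 0, 0, 0, 0, 0], [0.445, 0.665, 0, 0, 0, 0, 0]]}}

```text
time_s: 15.9
tool_pos: [0.4722, 0.3453, 0.3356]
tool_rot: [-180.0, 0.0, 159.4]
force: [0.0, 0.8, -5.2]
grip_width: 0.0239
grasp_force: 44.9
```

```bash
python3 plan.py "[[0.4725,0.3457,0.335,159.4],[0.4725,0.3457,0.16,159.4]]"; python3 - <<'E'
from h import *
o=env.get_obs();p=o["tool_pos"];c=[]
for n in("top","side"):
    im=viewer.read_camera(n)[:,:,::-1].copy()
    uv=proj(n,disc(.068,.01)+[p[0],p[1],p[2]-.139])
    for q in uv: im[int(round(q[1])),int(round(q[0]))]=(0,255,0)
    u,v=np.round(proj(n,p-[0,0,.14])[0]).astype(int);u=max(u,55);v=max(v,55)
    c.append(cv2.resize(im[v-55:v+55,u-55:u+55],(400,400),interpolation=cv2.INTER_NEAREST))
    for d in masks_of(n,"lid_red")[:1]:print(n,d["conf"],d["location"],d["pixels"].sum())
cv2.imwrite("pics/r.png",np.hstack(c))
E
```

```text
t 15.9 [0.4722 0.3453 0.3356] [-1.7999e+02  2.0000e-02  1.5943e+02] q [-44.  82.  31.] F [ 0.   0.8 -5.2] gw 0.0239
[0.4725, 0.3457, 0.335, 159.4] -> [-0.0, 0.002, 0.003] [-0.0, 0.0, 0.0] rows>= 1
[0.4725, 0.3457, 0.16, 159.4] -> [0.0, -0.0, 0.875] [0.0, 0.0, 0.0] rows>= 4
top 0.91 [177.7, 217.7] 450
side 0.65 [244.9, 106.0] 711
```

View pics/r.png

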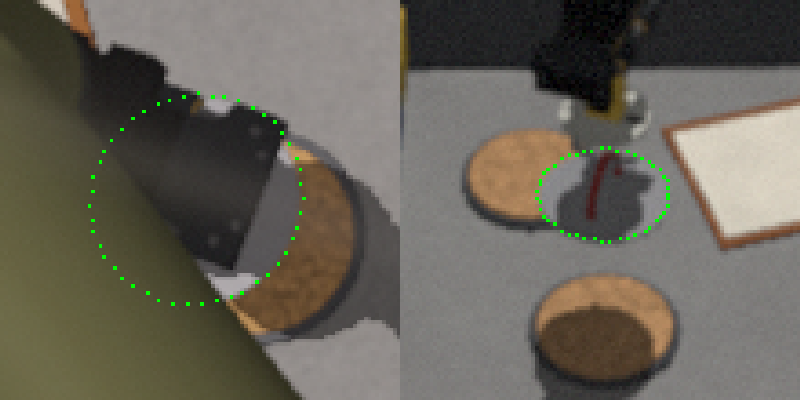

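The prediction (green) matches the hanging lid, centred over the rest. I lower it.

{"name": "apply_moves", "arguments": {"moves": [[0, 0.002, 0.03, 0, 0, 0, 0], [0, 0.002, 0.1, 0, 0, 0, 0], [0, 0.002, 0.2, 0, 0, 0, 0], [0, 0.002, 0.3, 0, 0, 0, 0], [0, 0.002, 0.4, 0, 0, 0, 0], [0, 0.002, 0.5, 0, 0, 0, 0], [0, 0.002, 0.6, 0, 0, 0, 0], [0, 0.002, 0.68, 0, 0, 0, 0], [0, 0.002, 0.75, 0, 0, 0, 0], [0, 0.002, 0.79, 0, 0, 0, 0], [0, 0.002, 0.81, 0, 0, 0, 0], [0, 0.002, 0.83, 0, 0, 0, 0], [0, 0.002, 0.84, 0, 0, 0, 0], [0, 0.002, 0.84, 0, 0, 0, 0], [0, 0.002, 0.84, 0, 0, 0, 0]]}}

```text
time_s: 17.6
tool_pos: [0.4724, 0.3465, 0.1681]
tool_rot: [179.9, 0.0, 159.5]
force: [-0.3, -0.6, -6.0]
grip_width: 0.0237
grasp_force: 44.9
```

{"name": "apply_moves", "arguments": {"moves": [[0, 0, 0.01, 0, 0, 0, 0], [0, 0, 0.02, 0, 0, 0, 0], [0, 0, 0.03, 0, 0, 0, 0], [0, 0, 0.04, 0, 0, 0, 0], [0, 0, 0.05, 0, 0, 0, 0], [0, 0, 0.06, 0, 0, 0, 0], [0, 0, 0.07, 0, 0, 0, 0], [0, 0, 0.08, 0, 0, 0, 0], [0, 0, 0.09, 0, 0, 0, 0], [0, 0, 0.1, 0, 0, 0, 0], [0, 0, 0.1, 0, 0, 0, 0], [0, 0, 0.1, 0, 0, 0, 0]]}}

```text
time_s: 18.8
tool_pos: [0.4723, 0.3464, 0.1479]
tool_rot: [180.0, 0.0, 159.5]
force: [-0.3, 0.2, -2.5]
grip_width: 0.0237
grasp_force: 44.9
```

The lid is down: the force is back to the lifter's weight. I lower the hook inside the loop and check before backing out.

{"name": "apply_moves", "arguments": {"moves": [[0, 0, 0.03, 0, 0, 0, 0], [0, 0, 0.06, 0, 0, 0, 0], [0, 0, 0.08, 0, 0, 0, 0], [0, 0, 0.09, 0, 0, 0, 0], [0, 0, 0.09, 0, 0, 0, 0]]}}

```text
time_s: 19.3
tool_pos: [0.4718, 0.346, 0.129]
tool_rot: [-180.0, -0.0, 159.5]
force: [-0.5, 0.3, -3.2]
grip_width: 0.0238
grasp_force: 44.9
```

{"name": "apply_moves", "arguments": {"moves": [[0.03, 0, 0, 0, 0, 0, 0], [0.08, 0, 0, 0, 0, 0, 0], [0.14, 0, 0, 0, 0, 0, 0], [0.2, 0, 0, 0, 0, 0, 0], [0.26, 0, 0, 0, 0, 0, 0], [0.32, 0, 0, 0, 0, 0, 0], [0.38, 0, 0, 0, 0, 0, 0], [0.4, 0, 0, 0, 0, 0, 0], [0.4, 0, 0, 0, 0, 0, 0]]}}

```text
time_s: 20.2
tool_pos: [0.3965, 0.3748, 0.1297]
tool_rot: [180.0, 0.0, 159.6]
force: [-0.0, -0.2, -2.1]
grip_width: 0.0236
grasp_force: 44.9
```

```bash
python3 plan.py "[[0.398,0.374,0.3,159.4],[0.44,0.22,0.3,165],[0.46,0.05,0.28,170],[0.47,-0.14,0.27,175],[0.4766,-0.32,0.26,180],[0.4766,-0.3654,0.2524,180]]"; python3 - <<'E'
from h import *
for n in("top","side"):
    im=viewer.read_camera(n)
    for d in masks_of(n,"lid_red")[:1]:
        print(n,d["conf"],d["location"],d["pixels"].sum())
        if n=="side":print(fit([disc(.068,.006),disc(.068,.010)]+LOOP,{n:d["pixels"].astype(float)},(.4725,.3457,-.36),.015))
E
```

```text
t 20.2 [0.3965 0.3748 0.1297] [179.98   0.   159.55] q [-48. 105.  24.] F [-0.  -0.2 -2.1] gw 0.0236
[0.398, 0.374, 0.3, 159.4] -> [-0.009, -0.001, -0.852] [0.0, 0.0, 0.002] rows>= 4
[0.44, 0.22, 0.3, 165] -> [-0.467, -0.647, -0.0] [0.0, 0.0, -0.065] rows>= 4
[0.46, 0.05, 0.28, 170] -> [-0.317, -0.795, 0.1] [-0.0, 0.0, -0.058] rows>= 4
[0.47, -0.14, 0.27, 175] -> [-0.214, -0.927, 0.05] [-0.0, 0.0, -0.058] rows>= 4
[0.4766, -0.32, 0.26, 180] -> [-0.111, -0.894, 0.05] [0.0, 0.0, -0.058] rows>= 4
[0.4766, -0.3654, 0.2524, 180] -> [-0.0, -0.227, 0.038] [0.0, 0.0, 0.0] rows>= 1
top 0.58 [176.3, 217.0] 1532
side 0.89 [245.2, 140.5] 676
(array([ 0.47224162,  0.34225424, -0.17937421]), np.float64(0.036321758618937494))
```

The lid lies within 2 mm of the rest's centre, measured by the same camera. Now I take the lifter back.

{"name": "apply_moves", "arguments": {"moves": [[0.0, 0, -0.1, 0, 0, 0, 0], [0, 0, -0.3, 0, 0, 0, 0], [0, 0, -0.5, 0, 0, 0, 0], [0, 0, -0.7, 0, 0, 0, 0], [0, 0, -0.852, 0, 0, 0, 0], [0, 0, -0.852, 0, 0, 0, 0]]}}

```text
time_s: 21.0
tool_pos: [0.3995, 0.3757, 0.3053]
tool_rot: [179.5, 0.2, 159.4]
force: [-0.6, 0.4, -2.4]
grip_width: 0.0236
grasp_force: 44.9
```

{"name": "apply_moves", "arguments": {"moves": [[-0.12, -0.16, 0, 0, 0, -0.02, 0], [-0.24, -0.32, 0, 0, 0, -0.04, 0], [-0.36, -0.48, 0, 0, 0, -0.06, 0], [-0.467, -0.647, 0, 0, 0, -0.065, 0], [-0.467, -0.647, 0, 0, 0, -0.065, 0]]}}

```text
time_s: 21.5
tool_pos: [0.4414, 0.2128, 0.299]
tool_rot: [-179.8, 0.0, 164.4]
force: [0.6, 0.7, -1.6]
grip_width: 0.0237
grasp_force: 44.9
```

{"name": "apply_moves", "arguments": {"moves": [[-0.08, -0.2, 0.02, 0, 0, -0.02, 0], [-0.16, -0.4, 0.05, 0, 0, -0.03, 0], [-0.24, -0.6, 0.07, 0, 0, -0.045, 0], [-0.317, -0.795, 0.1, 0, 0, -0.058, 0], [-0.317, -0.795, 0.1, 0, 0, -0.058, 0]]}}

```text
time_s: 22.0
tool_pos: [0.4594, 0.043, 0.2783]
tool_rot: [-179.8, -0.1, 169.4]
force: [-0.5, 0.7, -2.3]
grip_width: 0.0237
grasp_force: 44.9
```

{"name": "apply_moves", "arguments": {"moves": [[-0.05, -0.23, 0.01, 0, 0, -0.015, 0], [-0.1, -0.46, 0.02, 0, 0, -0.03, 0], [-0.16, -0.7, 0.035, 0, 0, -0.045, 0], [-0.214, -0.927, 0.05, 0, 0, -0.058, 0], [-0.214, -0.927, 0.05, 0, 0, -0.058, 0]]}}

```text
time_s: 22.5
tool_pos: [0.4681, -0.1473, 0.269]
tool_rot: [-179.8, -0.0, 174.4]
force: [-0.5, 0.3, -2.1]
grip_width: 0.0236
grasp_force: 44.9
```

{"name": "apply_moves", "arguments": {"moves": [[-0.03, -0.22, 0, 0, 0, -0.015, 0], [-0.06, -0.45, 0, 0, 0, -0.03, 0], [-0.09, -0.67, 0, 0, 0, -0.045, 0], [-0.111, -0.894, 0.05, 0, 0, -0.058, 0], [-0.111, -0.894, 0.05, 0, 0, -0.058, 0], [-0.111, -0.894, 0.05, 0, 0, -0.058, 0]]}}

```text
time_s: 23.1
tool_pos: [0.4756, -0.3199, 0.2583]
tool_rot: [180.0, -0.2, 179.8]
force: [0.2, -0.2, -2.7]
grip_width: 0.0237
grasp_force: 44.9
```

```bash
python3 plan.py "[[0.4766,-0.3654,0.2524,180],[0.4766,-0.3654,0.115,180]]"
```

```text
t 23.1 [ 0.4756 -0.3199  0.2583] [ 1.7997e+02 -1.7000e-01  1.7983e+02] q [-10.  93. 128.] F [ 0.2 -0.2 -2.7] gw 0.0237
[0.4766, -0.3654, 0.2524, 180] -> [-0.006, -0.228, 0.029] [0.0, -0.002, -0.002] rows>= 1
[0.4766, -0.3654, 0.115, 180] -> [0.0, -0.0, 0.687] [0.0, 0.0, 0.0] rows>= 3
```

{"name": "apply_moves", "arguments": {"moves": [[-0.006, -0.12, 0, 0, 0, 0, 0], [-0.006, -0.228, 0, 0, 0, 0, 0], [-0.006, -0.228, 0.03, 0, 0, 0, 0], [-0.006, -0.228, 0.15, 0, 0, 0, 0], [-0.006, -0.228, 0.3, 0, 0, 0, 0], [-0.006, -0.228, 0.45, 0, 0, 0, 0], [-0.006, -0.228, 0.58, 0, 0, 0, 0], [-0.006, -0.228, 0.66, 0, 0, 0, 0], [-0.006, -0.228, 0.7, 0, 0, 0, 0], [-0.006, -0.228, 0.7, 0, 0, 0, 0], [-0.006, -0.228, 0.7, 0, 0, 0, 0]]}}

```text
time_s: 24.2
tool_pos: [0.4783, -0.3654, 0.121]
tool_rot: [-180.0, 0.1, -180.0]
force: [0.1, -0.4, -2.4]
grip_width: 0.0234
grasp_force: 44.9
```

{"name": "apply_moves", "arguments": {"moves": [[0, 0, 0.01, 0, 0, 0, 0], [0, 0, 0.02, 0, 0, 0, 0], [0, 0, 0.025, 0, 0, 0, 0], [0, 0, 0.03, 0, 0, 0, 0], [0, 0, 0.03, 0, 0, 0, 0]]}}

```text
time_s: 24.7
tool_pos: [0.4774, -0.3652, 0.1138]
tool_rot: [180.0, -0.0, -180.0]
force: [-0.0, 0.4, -2.5]
grip_width: 0.0237
grasp_force: 44.9
```

{"name": "apply_moves", "arguments": {"moves": [[0, 0, 0.01, 0, 0, 0, 0], [0, 0, 0.015, 0, 0, 0, 0], [0, 0, 0.02, 0, 0, 0, 0], [0, 0, 0.02, 0, 0, 0, 0]]}}

```text
time_s: 25.1
tool_pos: [0.4773, -0.3652, 0.1097]
tool_rot: [180.0, -0.0, -180.0]
force: [0.8, -0.4, -2.5]
grip_width: 0.0234
grasp_force: 44.9
```

{"name": "apply_moves", "arguments": {"moves": [[0, 0, 0.005, 0, 0, 0, 0], [0, 0, 0.01, 0, 0, 0, 0], [0, 0, 0.01, 0, 0, 0, 0]]}}

```text
time_s: 25.4
tool_pos: [0.4776, -0.3654, 0.1083]
tool_rot: [180.0, 0.0, -180.0]
force: [-0.7, 0.6, -0.3]
grip_width: 0.024
grasp_force: 44.9
```

Seated (the force has gone to about 0). I release, then rise.

{"name": "apply_moves", "arguments": {"moves": [[0, 0, 0.003, 0, 0, 0, 0], [0, 0, 0.003, 0, 0, 0, 0.3], [0, 0, 0.003, 0, 0, 0, 0.5], [0, 0, 0.003, 0, 0, 0, 0.8], [0, 0, 0.003, 0, 0, 0, 0.8], [0, 0, 0.003, 0, 0, 0, 0.8], [0, 0, 0.003, 0, 0, 0, 0.8], [0, 0, -0.1, 0, 0, 0, 0.8], [0, 0, -0.25, 0, 0, 0, 0.8], [0, 0, -0.45, 0, 0, 0, 0.8], [0, 0, -0.7, 0, 0, 0, 0.8], [0, 0, -0.7, 0, 0, 0, 0.8]]}}

```text
time_s: 26.6
tool_pos: [0.4799, -0.3682, 0.2551]
tool_rot: [-179.7, 0.6, 180.0]
force: [0.1, -0.8, 0.6]
grip_width: 0.0695
grasp_force: 0.0
```

{"name": "apply_moves", "arguments": {"moves": [[0, 0.2, 0, 0, 0, 0, 0.8], [0, 0.4, 0, 0, 0, 0, 0.8], [0, 0.6, 0, 0, 0, 0, 0.8], [0, 0.8, 0, 0, 0, 0, 0.8], [0, 0.9, 0, 0, 0, 0, 0.8], [0, 0.9, 0, 0, 0, 0, 0.8]]}}

```text
time_s: 27.2
tool_pos: [0.478, -0.1812, 0.2476]
tool_rot: [179.9, 0.0, -179.6]
force: [0.1, 0.2, -0.3]
grip_width: 0.0698
grasp_force: 0.0
```

```bash
sed -i 's/^T=cv2.*//;s/^c=\[.*//;s/^cv2.imwrite.*//' m.py; python3 - <<'E'
from h import *
c=[]
for n,b in dict(top=(0,512),side=(0,512)).items():
    im=viewer.read_camera(n)
    for d in masks_of(n,"lifter")[:1]:
        print(n,d["location"],fit([np.r_[disc(.045,.06),disc(.045,.066)],box(.036,.024,.066,.116)],{n:d["pixels"].astype(float)},(.477,-.364,0),.025))
    c.append(cv2.resize(im,(400,300),interpolation=cv2.INTER_AREA))
cv2.imwrite("pics/end.png",np.hstack(c)[:,:,::-1])
E
python3 plan.py "[]"
```

```text
side [253.4, 298.6] (array([ 0.48083604, -0.36772567,  0.04071911]), np.float64(0.058611192499267495))
t 27.4 [ 0.4771 -0.187   0.2479] [-179.96    0.    179.87] q [-23. 102. 109.] F [-0.1 -0.3 -0.4] gw 0.0698
```

View pics/end.png

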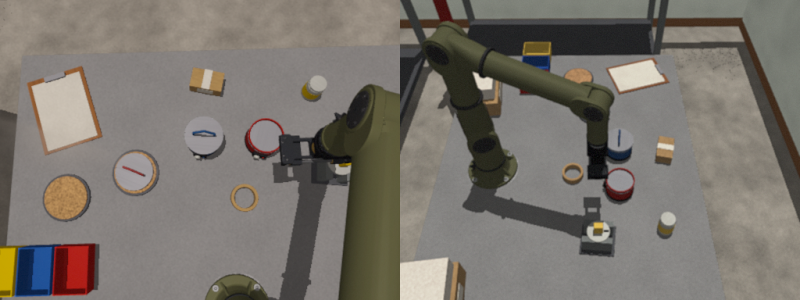

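The picture shows the lid centred on its cork at (135,172) and the lifter upright in its stand at (598,230). It is about 3 mm from where it started, and the robot is clear.

```bash
python3 -c "
from cell import env
print(env.sign_off())"
```

```text
the job is handed in; nothing more can be done
None
```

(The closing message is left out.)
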